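# Snap a specimen disc into the slicer's buffer tray and tug-test its catch

### The arm

A 6-joint arm with a two-finger parallel gripper is mounted at the origin on the work surface. World frame = base frame: x ahead of the robot, y to its left, z up, the work surface at z = 0. Lengths are in m, angles in rad, forces in N, time in s.
With the tool pointing down it reaches from about 0.35 to 0.975 m from the base axis. Payload 4.9 kg.
Tool frame: the origin (TCP) lies between the finger pads; the fingertips stand 19 mm ahead of it and the grasp point (between the pads) is the TCP; z points along the fingers, y is the line along which they close (so a half turn about z gives the same grasp; the last joint's range is limited). The gripper opens to 85 mm and grips with 20 to 120 N. Pads are 22 mm wide; open, the fingers measure 114 mm over their backs; the gripper's body (76 mm by 85 mm) begins 54 mm behind the grasp point. The pads swing forward as they close: fully open they stand 13 mm farther back than shut.
Start: joints at [-0.119, 0.053, 1.613, -0, 1.476, -0.119], TCP at [0.625, 0, 0.25] pointing down, gripper open.
Joint ranges: [-3.01, 3.01], [-1.01, 2.22], [0.06, 2.58], [-1.02, 4.17], [0.09, 2.62], [-3.14, 3.14]. Speed limits (rad/s): [2.57, 2.57, 3.14, 3.14, 3.14, 3.14].

### API

Orientations are given as a rotation vector (axis times angle).
In Python, from station import ctrl gives the robot as it stands. The module is installed in compiled form; this text tells all that it offers.
- The arm moves only by the tool servo_tool, never from a script. Its argument "increments" is a list that holds one entry, the list of rows, each a list of 5 numbers: the finger opening in cm, from 0 to 8.54, then the shift along the tool's x, y, z in cm, then the turn about the tool's z in degrees. A call has 1 to 5 rows; each row is the pose to reach, as a shift and turn from the pose commanded when the call began, along the tool's axes at that moment; what a row does not reach only later rows make up. A row lasts 1/10 s, in which the tool goes at most 50 mm and 8.59 degrees, less where a joint would pass 70% of its speed; a pose out of reach is approached as far as the arm can. A call with a gripper value outside its range is refused whole. The fingers move at their own pace and stop on an object; "newtons" is the grip in N (left out, the last holds). Time passes only in rows, so rows that repeat a pose let the fingers close. It gives the time, the measured TCP pose, the force, the opening and the grip force at its end, in the units of the state.
- ctrl.get_obs(): the state, without advancing time (a new reading comes with each control period).
- ctrl.get_image(name): name is "scene" or "side" or "wrist"; returns a dict with "img" (420x560x3 uint8, red, green, blue), "fx", "fy", "cx", "cy" (pixels), "rvec" (rotation vector, rad) and "tvec" (3), from world to camera coordinates, as OpenCV has them; the wrist camera has in their place "mount" (4x4, takes a point from camera to tool coordinates, whose origin is the TCP and whose axes are the flange's). Camera axes: x right, y down, z forward; pixel columns grow to the right and rows downward; lengths in m; the calibration is good to about 2 mm. A picture is of the moment at which its call begins: read the wrist's pose just before it. There is no depth.
- ctrl.finish_job(): hands the job in; it is judged then, once.
The state is a dict: "t": time; "q": joint angles; "dq": joint speeds; "effort": joint torques, N m; "tool_pos": TCP position; "tool_rot": TCP orientation; "contact_force": force on the tool from outside, world axes, zero at the start; "wrist_torque": the same for the moment, N m; "opening": finger opening in m; "grip_force": force on a finger pad.
Only numpy, scipy, OpenCV 4.12 (cv2) and the standard library are available. Lean on these libraries where they do the work, as an engineer would, in place of code of your own. Each camera call takes 0.05 s, during which the arm holds its last target. There are 200 camera calls.

### The job

Fit the large round specimen disc to the tissue slicer: lift it out of the rack by its pin, set it in the socket in the floor of the black buffer tray and press it straight down until it snaps fully home, never bearing on it with more than 40 N. Then prove that the catch holds: without letting it come out, pull straight up on the pin with a slowly rising force to about 10 N, never above 14 N, keep that pull for about half a second, ease off and let go, leaving the disc fully home and upright. Leave the two other holders in the rack and everything else on the bench where it is.

Things in the scene. Friction and masses are not known exactly. Their poses are not given: they have to be found in the camera images.
- disc: The large round specimen disc: aluminium plate 46 mm in diameter, 6 mm thick, about 0.15 kg with its pin and spigot. Origin: centre of the plate's underside; z up along the pin. Under it a steel spigot 26 mm long, 18 mm in diameter, with a tapered nose (8 mm at the tip) and a groove. It stands in one of the rack's holes, the plate's underside on the rack's top
- pin (a point): On the disc's axis, 50 mm above the plate's underside: the middle of the round steel grip (16 mm in diameter, from 36 to 64 mm above the underside) that ends the disc's 8 mm thick lifting pin; hold the disc here
- small_disc: Another holder, not wanted: round plate 29 mm in diameter, 6 mm thick; a steel spigot under it fits the same rack holes; from its middle rises the same steel lifting pin (8 mm thick, ending in a round grip 16 mm in diameter, from 36 to 64 mm above the plate's underside). Origin: centre of the plate's underside, z up
- square_plate: Another holder, not wanted: square plate 40 x 40 mm, 6 mm thick; a steel spigot under it fits the same rack holes; from its middle rises the same steel lifting pin (8 mm thick, ending in a round grip 16 mm in diameter, from 36 to 64 mm above the plate's underside). Origin: centre of the plate's underside, z up
- rack: Grey plastic block, fixed, 75 mm (its x) x 250 mm (its y) x 32 mm high, with three holes 22 mm wide and 28 mm deep in a row along its y at -80, 0 and +80 mm, one holder in each; any holder may stand in any hole. Origin: centre of its underside
- microtome: The tissue slicer, fixed, white, 600 mm deep (its x, front towards -x). Origin: on the table under the socket's axis. In its frame: front deck 58 mm high from x = -100 to 150 mm; a drawn-back blade holder at x above 82 mm, up to 137 mm high; housing and head at x above 150 mm, up to 235 mm high; control console at y = 125 to 275 mm, rising from 75 mm high at x = -85 to 150 mm at x = 130, a bent light guide above its back
- tray: The black buffer tray, clamped on the slicer's deck: 120 mm (its x) x 100 mm (its y) outside, the walls 4 mm thick and 24 mm high around the floor. Same axes as the slicer. Origin: centre of its underside; its floor is 30 mm and its rim 54 mm above the origin
- socket (a point): Centre of the socket's mouth, level with the tray's floor: an upright round hole 19.5 mm wide with a steel bush round it. The disc is fully home when its origin is here, the plate flat on the tray's floor
- catch: Three spring balls in the socket's wall, 7 to 9 mm below its mouth; the height differs. Pressing in, they resist from about 13 mm above home, peak 10 to 15 N, and snap into the groove in the last 4 mm. The seated disc may have up to 1.5 mm of free upward play before the balls bear; then the pull rises about 10 N per mm (less what arm and grip give) and the balls let go near 25 N
- glue: Small white glue bottle, 28 mm in diameter, 58 mm high, loose
- petri: Closed clear petri dish, 93 mm in diameter, 18 mm high, loose
- beaker: Small glass beaker, 60 mm in diameter, 70 mm high, loose
- hexdriver: Screwdriver, 150 mm long, lying loose
- blade_box: White blade dispenser, 62 x 34 x 16 mm, loose
- forceps: Steel forceps, 120 mm long, 10 mm high, lying loose
Mind the look-alikes: they are no part of the job. Leave any pink or turquoise look-alike of the disc alone.

How it is judged:
By the outcome, as a careful person would: the job done as asked, in the order asked, and still so for the second after the job is handed in, with the robot touching nothing.
It also fails if it takes over 64 s, if anything falls off the work surface, if the arm or the gripper's body presses on something with over 40 N, if the wrist force passes 120 N, or if a joint passes its speed limit or range.

## Working session

There is one attempt and no reset: what is moved stays moved. The work goes in short steps, Python scripts to look and compute and a tool call to move; the robot and the scene stay as the last step left them, time stands still between calls to the robot, and variables do not carry over. Pictures are saved under pics/ and viewed, at most 10 in all, crops included, and the job is handed in when it is done.

Besides the shell and the picture viewer there is one more tool, called as name([rows], argument=value, ...), one row to a line, values as JSON. servo_tool: Moves the arm, as the interface text tells. Its arguments: {"type":"object","properties":{"increments":{"type":"array"},"newtons":{"type":"number"}},"required":["increments"]}

```bash
mkdir -p pics; cat > h.py <<'E'
import numpy as np, cv2
from station import ctrl
from scipy.spatial.transform import Rotation as R
def cam(n):
    o=ctrl.get_obs(); d=ctrl.get_image(n)
    if n=="wrist":
        T=np.eye(4);T[:3,:3]=R.from_rotvec(o["tool_rot"]).as_matrix();T[:3,3]=o["tool_pos"]
        M=T@np.array(d["mount"]);Rw=M[:3,:3].T;t=-Rw@M[:3,3]
    else: Rw=R.from_rotvec(np.ravel(d["rvec"])).as_matrix();t=np.ravel(d["tvec"])
    return dict(img=d["img"],K=np.array([[d["fx"],0,d["cx"]],[0,d["fy"],d["cy"]],[0,0,1.]]),R=Rw,t=t)
def save(c,f,crop=None,s=1):
    im=c["img"][:,:,::-1]
    if crop: x0,y0,x1,y1=crop; im=im[y0:y1,x0:x1]
    cv2.imwrite("pics/"+f,cv2.resize(im,None,fx=s,fy=s,interpolation=cv2.INTER_CUBIC))
def ray(c,u,v,z):
    d=c["R"].T@np.linalg.inv(c["K"])@[u,v,1];p=-c["R"].T@c["t"]
    return p+d*(z-p[2])/d[2]
def proj(c,p):
    q=c["K"]@(c["R"]@np.array(p)+c["t"]);return q[:2]/q[2]
E
python3 - <<'E'
from h import *
import pickle
o=ctrl.get_obs();print(o)
C={}
for n in("scene","side","wrist"):
    C[n]=cam(n);save(C[n],n+"0.png");print(n,-C[n]["R"].T@C[n]["t"])
pickle.dump(C,open("c0.pkl","wb"))
E
```

```text
{'t': 0.0, 'q': array([-1.18995446e-01,  5.33491550e-02,  1.61434181e+00,  3.93373594e-05,
        1.47600039e+00, -1.18967703e-01]), 'dq': array([-7.38369246e-04, -2.20696142e-05,  4.78768909e-04, -2.12493040e-04,
        1.18906270e-04, -1.26522376e-03]), 'effort': array([ 2.70554956e-04, -3.93670499e+01, -3.70175600e+01, -1.62778279e-04,
        6.93513779e-03, -6.06393527e-06]), 'tool_pos': array([6.24397115e-01, 8.56177224e-05, 2.49039203e-01]), 'tool_rot': array([-2.22029239e+00, -2.22022244e+00,  1.98848509e-03]), 'contact_force': array([ 0.41210684, -0.25213364, -0.53237072]), 'wrist_torque': array([ 0.01650541, -0.03899601,  0.06670842]), 'grip_force': 0.0, 'opening': 0.08547736552620039}
scene [ 0.93277239 -0.51152336  0.95008297]
side [0.28216726 0.90527659 0.73618911]
wrist [0.62431134 0.07161462 0.37308   ]
```

View pics/scene0.png

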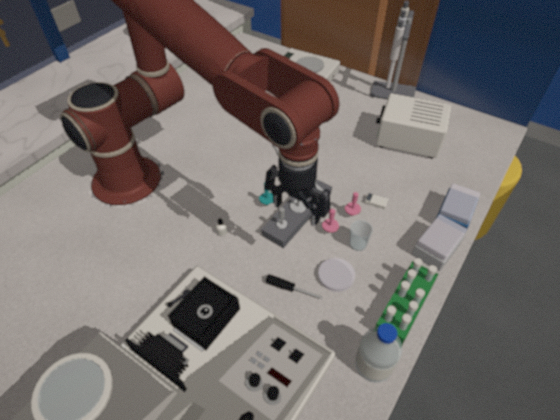

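View pics/side0.png

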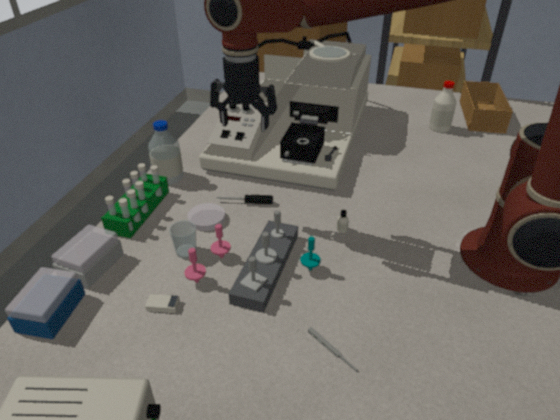

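View pics/wrist0.png

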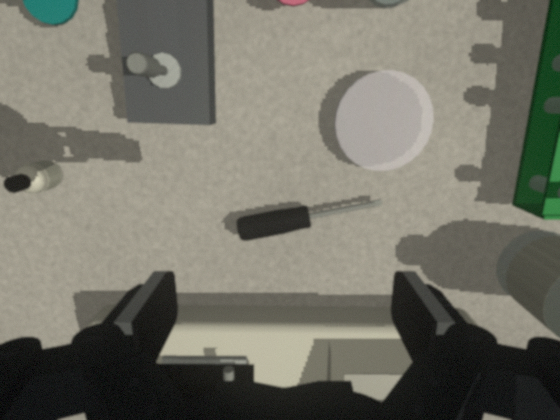

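The scene view shows the tray with the socket near (205,312). The side view shows the rack with three holders near (277,230), (263,250) and (252,278). In the wrist view, the near-end holder's plate is at (163,70) and looks small.

```bash
python3 - <<'E'
from h import *
import pickle
C=pickle.load(open("c0.pkl","rb"))
a=C["side"]["img"][202:312,220:315,::-1];b=C["scene"]["img"][265:365,155:255,::-1]
a=cv2.resize(a,None,fx=4,fy=4,interpolation=3);b=cv2.resize(b,None,fx=4,fy=4,interpolation=3)
im=np.zeros((440,800,3),np.uint8);im[:,:380]=a;im[:400,400:800]=b
cv2.imwrite("pics/crop1.png",im)
c=C["side"]
for u,v in[(277,233),(263,258),(253,282)]:print(ray(c,u,v,.035))
print("socket",ray(C["scene"],205,312,.088))
print("sm",ray(C["wrist"],163,70,.038),ray(C["wrist"],137,64,.096), "rack corners",ray(C["wrist"],126,122,.032),ray(C["wrist"],215,123,.032))
E
```

```text
[0.51955557 0.09783065 0.035     ]
[0.5253906  0.18742978 0.035     ]
[0.52355485 0.26167387 0.035     ]
socket [ 0.54206684 -0.24101558  0.088     ]
sm [0.51965878 0.09897325 0.038     ] [0.5197026  0.09822277 0.096     ] rack corners [0.47993646 0.05510591 0.032     ] [0.5609706  0.05423331 0.032     ]
```

View pics/crop1.png

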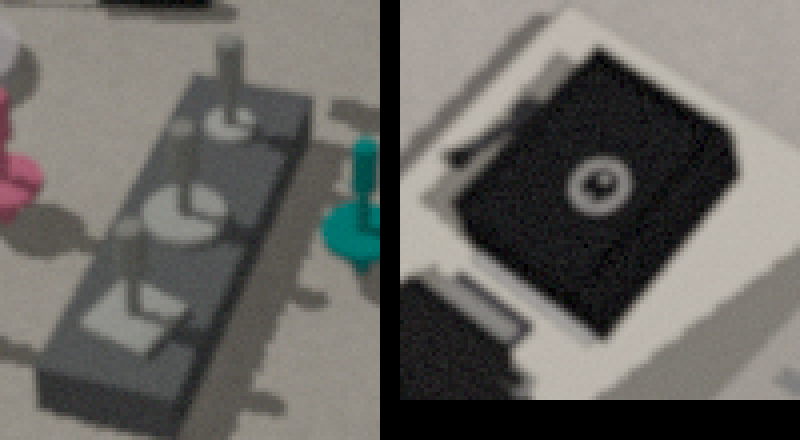

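The large disc is the middle holder: the wider round plate at about (266,255) in the side view, with a world estimate of (0.522, 0.18). The end holders are the small disc (near) and the square plate (far). The socket is at scene pixel (205,311). I'll move so that the wrist camera looks straight down on the disc.

servo_tool([
  [[8.5,3,-3,0,0],[8.5,6,-6,0,0],[8.5,9,-9,0,0],[8.5,11,-10.2,0,0],[8.5,11,-10.2,0,0]],
])

```text
t: 0.65
tool_pos: [0.5214, 0.112, 0.2501]
tool_rot: [-2.217, -2.225, -0.0]
contact_force: [0.1, -0.2, -0.2]
opening: 0.085
grip_force: 0.0
```

```bash
python3 - <<'E'
from h import *
import pickle
c=cam("wrist");save(c,"w1.png");pickle.dump(c,open("c1.pkl","wb"));o=ctrl.get_obs();print(o["t"],o["tool_pos"],proj(c,[.522,.18,.038]))
E
```

```text
0.7 [0.5223332  0.11080071 0.25017886] [285.38977483 107.34571598]
```

View pics/w1.png

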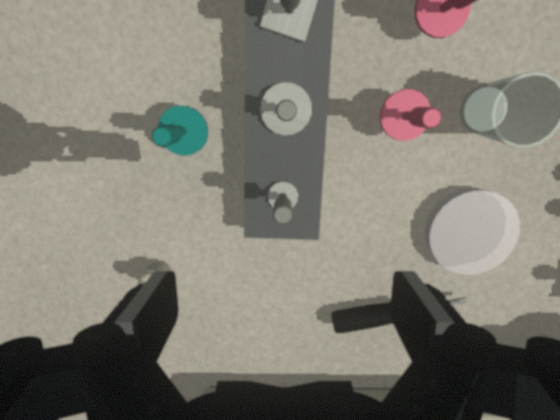

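The disc's plate is centred at (286,109) with a width of 52 px, and its grip top is at (286,110). It stands in the middle of the rack, and the pink and turquoise look-alikes are clear of the fingers.

```bash
python3 - <<'E'
from h import *
import pickle
c=pickle.load(open("c1.pkl","rb"));C=pickle.load(open("c0.pkl","rb"))
print("plate",ray(c,286,109,.038),"grip",ray(c,286,110,.096),"diam",np.linalg.norm(ray(c,260,109,.038)-ray(c,312,109,.038)))
# refine plate centre with threshold
g=cv2.cvtColor(c["img"],cv2.COLOR_RGB2GRAY);m=(g[75:145,248:325]>125).astype(np.uint8)
n,l,s,ce=cv2.connectedComponentsWithStats(m);i=1+s[1:,4].argmax();print(s[i],ce[i]+[248,75])
for u,v in[(266.2,255.2)]:print("side plate",ray(C["side"],u,v,.038))
print("side grip top",ray(C["side"],265.5,233,.096))
print("socket",ray(C["scene"],205,311,.088))
E
```

```text
plate [0.52254828 0.17858812 0.038     ] grip [0.52224591 0.17872353 0.096     ] diam 0.046164707141155524
[  14    7   50   54 1923] [287.62194488 108.26417057]
side plate [0.52031075 0.18010591 0.038     ]
side grip top [0.52233235 0.1746164  0.096     ]
socket [ 0.5404792  -0.23914489  0.088     ]
```

servo_tool([
  [[6,3.5,0,0,0],[6,6.9,0,0,0],[6,6.9,0,4.5,0],[6,6.9,0,9,0],[6,6.9,0,11,0]],
])

```text
t: 1.2
tool_pos: [0.5211, 0.1778, 0.1352]
tool_rot: [-2.22, -2.218, 0.01]
contact_force: [-0.1, 0.6, -1.2]
opening: 0.0597
grip_force: 0.0
```

servo_tool([
  [[6,0,0,2.5,0],[6,0,0,4.5,0],[6,0,0,5.8,0],[6,0,0,5.8,0],[6,0,0,5.8,0]],
])

```text
t: 1.7
tool_pos: [0.5237, 0.1787, 0.0828]
tool_rot: [2.222, 2.22, 0.001]
contact_force: [0.5, -0.2, -0.1]
opening: 0.0601
grip_force: 0.0
```

servo_tool([
  [[1.0,0,0,0,0],[1.0,0,0,0,0],[1.0,0,0,0,0],[1.0,0,0,0,0],[1.0,0,0,0,0]],
], newtons=60)

```text
t: 2.2
tool_pos: [0.5235, 0.1792, 0.0832]
tool_rot: [2.221, 2.221, 0.002]
contact_force: [0.0, 0.3, 4.6]
opening: 0.0145
grip_force: 58.4
```

```bash
python3 - <<'E'
from h import *
o=ctrl.get_obs();print({k:np.round(o[k],4) for k in("t","tool_pos","contact_force","opening","grip_force")})
E
```

```text
{'t': np.float64(2.2), 'tool_pos': array([0.5235, 0.1792, 0.0832]), 'contact_force': array([0.0405, 0.3044, 4.6229]), 'opening': np.float64(0.0145), 'grip_force': np.float64(58.4178)}
```

Gripped. Now lift, and travel past the socket so the wrist camera is over it.

servo_tool([
  [[1,0,0,-1,0],[1,0,0,-3,0],[1,0,0,-6,0],[1,0,0,-9.5,0],[1,0,0,-13,0]],
])

```text
t: 2.7
tool_pos: [0.5222, 0.1788, 0.213]
tool_rot: [-2.221, -2.221, 0.002]
contact_force: [0.3, 0.1, -1.2]
opening: 0.0143
grip_force: 58.7
```

servo_tool([
  [[1,0,0,-3,0],[1,0,0,-6,0],[1,-2,0,-7.5,0],[1,-5,0,-7.5,0],[1,-8.5,0,-7.5,0]],
])

```text
t: 3.2
tool_pos: [0.5228, 0.0937, 0.2883]
tool_rot: [2.219, 2.223, 0.001]
contact_force: [0.7, -0.5, -1.6]
opening: 0.0142
grip_force: 58.8
```

servo_tool([
  [[1,-4,0.4,0,0],[1,-8,0.8,0,0],[1,-12,1.2,0,0],[1,-16,1.7,0,0],[1,-20,1.7,0,0]],
])

```text
t: 3.7
tool_pos: [0.5396, -0.1075, 0.2871]
tool_rot: [-2.221, -2.221, 0.0]
contact_force: [-0.1, 0.7, -1.7]
opening: 0.0143
grip_force: 58.8
```

servo_tool([
  [[1,-4,0,0,0],[1,-8,0,0,0],[1,-12,0,0,0],[1,-15,0,0,0],[1,-17,0,0,0]],
])

```text
t: 4.2
tool_pos: [0.5393, -0.2779, 0.2869]
tool_rot: [-2.223, -2.219, 0.001]
contact_force: [0.0, -0.1, -1.4]
opening: 0.0143
grip_force: 58.8
```

servo_tool([
  [[1,-2,0,0,0],[1,-2.5,0,0,0],[1,-2.5,0,0,0],[1,-2.5,0,0,0],[1,-2.5,0,0,0]],
])

```text
t: 4.7
tool_pos: [0.5402, -0.2999, 0.2874]
tool_rot: [-2.22, -2.223, -0.0]
contact_force: [-0.8, 0.7, -1.1]
opening: 0.0144
grip_force: 58.7
```

```bash
python3 - <<'E'
from h import *
import pickle
c=cam("wrist");s=cam("side");pickle.dump((c,s),open("c2.pkl","wb"));o=ctrl.get_obs();print({k:np.round(o[k],4) for k in("t","tool_pos","contact_force","opening","grip_force")})
print(proj(c,[.5405,-.239,.088]),proj(s,o["tool_pos"]))
save(c,"w2.png")
E
```

```text
{'t': np.float64(4.8), 'tool_pos': array([ 0.5402, -0.3001,  0.2875]), 'contact_force': array([ 0.07  , -0.4474, -1.4344]), 'opening': np.float64(0.0145), 'grip_force': np.float64(58.7423)}
[284.71602456 116.08219049] [310.39534927  66.07159324]
```

View pics/w2.png

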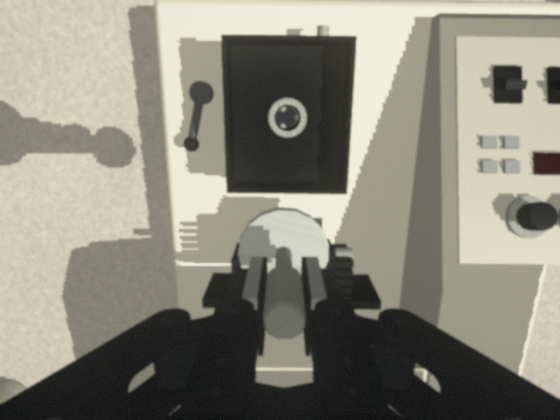

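```bash
python3 - <<'E'
from h import *
import pickle
c,s=pickle.load(open("c2.pkl","rb"))
a=cv2.resize(c["img"][90:145,257:317,::-1],None,fx=6,fy=6,interpolation=3)
b=cv2.resize(c["img"][195:345,225:345,::-1],None,fx=3.5,fy=3.5,interpolation=3)
im=np.zeros((560,800,3),np.uint8);im[:a.shape[0],:a.shape[1]]=a;im[:b.shape[0],370:370+b.shape[1]]=b
cv2.imwrite("pics/crop2.png",im)
g=cv2.cvtColor(c["img"],cv2.COLOR_RGB2GRAY);m=(g[92:142,262:312]>100).astype(np.uint8)
cs,_=cv2.findContours(m,0,1);k=max(cs,key=cv2.contourArea);e=cv2.fitEllipse(k);print(e)
p=np.array(e[0])+[262,92];print(p,ray(c,*p,.088))
o=ctrl.get_obs();z=o["tool_pos"][2]
for dz,r in((-.044,.023),(-.05,.023),(.014,.008)):
    q=[proj(c,o["tool_pos"]+[r*np.cos(t),r*np.sin(t),dz]) for t in np.arange(4)*np.pi/2]
    print(dz,np.round(proj(c,o["tool_pos"]+[0,0,dz]),1),np.round(q,1).tolist())
E
```

```text
((25.16084098815918, 25.24416732788086), (38.31172561645508, 39.4794807434082), 4.576516151428223)
[287.16084099 117.24416733] [ 0.54260365 -0.23996469  0.088     ]
-0.044 [284.6 253.6] [[330.9, 253.6], [284.7, 209.1], [238.3, 253.5], [284.5, 295.0]]
-0.05 [284.6 248.9] [[329.4, 249.0], [284.7, 205.7], [239.7, 248.9], [284.5, 289.3]]
0.014 [285.  320.2] [[308.2, 320.3], [285.0, 299.5], [261.7, 320.2], [284.9, 340.2]]
```

View pics/crop2.png

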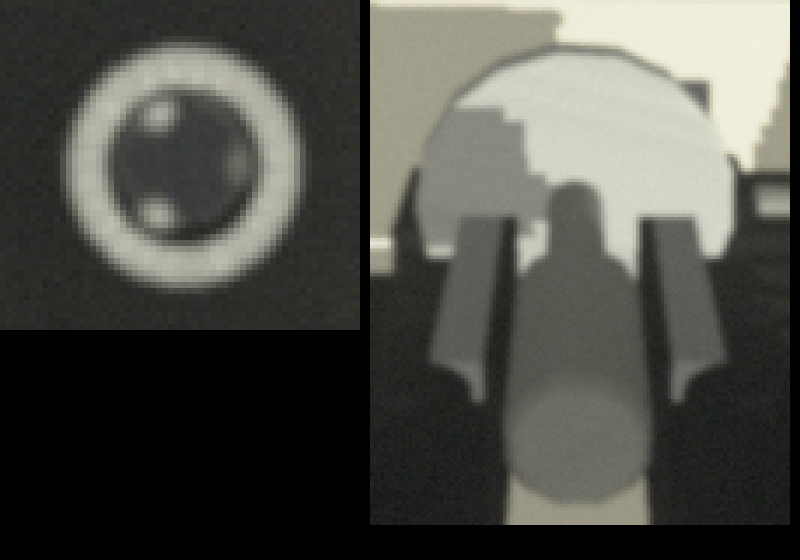

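The socket's bush is centred at (287.2,117.2), which gives (0.5426,-0.240) from the wrist camera and (0.5405,-0.239) from the scene camera. The held plate's edges at u=238 and 330 and v=208 match an upright disc centred on the TCP. Next I'll go over the socket and lower slowly.

servo_tool([
  [[1,2.5,0.2,0,0],[1,5,0.2,0,0],[1,6.1,0.2,2,0],[1,6.1,0.2,5,0],[1,6.1,0.2,8,0]],
])

```text
t: 5.3
tool_pos: [0.5425, -0.2391, 0.2075]
tool_rot: [2.218, 2.222, 0.001]
contact_force: [-0.4, -0.4, -2.3]
opening: 0.0147
grip_force: 58.8
```

servo_tool([
  [[1,0,0,2,0],[1,0,0,3.2,0],[1,0,0,3.7,0],[1,0,0,4.2,0],[1,0,0,4.7,0]],
])

```text
t: 5.8
tool_pos: [0.5428, -0.2404, 0.1616]
tool_rot: [2.22, 2.22, 0.001]
contact_force: [0.1, 0.5, -1.8]
opening: 0.0144
grip_force: 58.8
```

servo_tool([
  [[1,0,0,0,0],[1,0,0,0,0]],
])

```text
t: 6.0
tool_pos: [0.5424, -0.2401, 0.161]
tool_rot: [2.221, 2.221, 0.001]
contact_force: [1.0, 0.2, -2.0]
opening: 0.0147
grip_force: 58.8
```

```bash
python3 - <<'E'
from h import *
o=ctrl.get_obs();print({k:np.round(o[k],4) for k in("t","tool_pos","contact_force","wrist_torque","grip_force")})
E
```

```text
{'t': np.float64(6.0), 'tool_pos': array([ 0.5424, -0.2401,  0.161 ]), 'contact_force': array([ 0.9734,  0.225 , -1.9866]), 'wrist_torque': array([ 0.1284, -0.0805, -0.0065]), 'grip_force': np.float64(58.7774)}
```

servo_tool([
  [[1,0,0,0.2,0],[1,0,0,0.4,0],[1,0,0,0.4,0]],
])

```text
t: 6.3
tool_pos: [0.5427, -0.2401, 0.1571]
tool_rot: [2.22, 2.22, 0.002]
contact_force: [1.7, 1.2, 0.8]
opening: 0.0142
grip_force: 59.0
```

servo_tool([
  [[1,0,0,0.2,0],[1,0,0,0.4,0],[1,0,0,0.4,0],[1,0,0,0.4,0]],
])

```text
t: 6.7
tool_pos: [0.5431, -0.2404, 0.1538]
tool_rot: [2.219, 2.219, 0.002]
contact_force: [2.7, 1.3, 4.9]
opening: 0.0146
grip_force: 59.5
```

```bash
python3 - <<'E'
from h import *
o=ctrl.get_obs();print({k:np.round(o[k],4) for k in("t","tool_pos","contact_force","wrist_torque","grip_force")})
E
```

```text
{'t': np.float64(6.7), 'tool_pos': array([ 0.5431, -0.2404,  0.1538]), 'contact_force': array([2.7205, 1.3175, 4.877 ]), 'wrist_torque': array([ 0.2433, -0.5666, -0.0336]), 'grip_force': np.float64(59.4571)}
```

The nose is touching on its -x/-y side, so I'll shift towards +x and +y.

servo_tool([
  [[1,0.04,0.08,0,0],[1,0.04,0.08,0,0],[1,0.04,0.08,0,0]],
])

```text
t: 7.0
tool_pos: [0.5434, -0.2402, 0.1536]
tool_rot: [2.22, 2.22, 0.0]
contact_force: [0.8, 0.5, 6.5]
opening: 0.0147
grip_force: 59.6
```

```bash
cat > s.py <<'E'
from h import *
o=ctrl.get_obs();print({k:np.round(o[k],4).tolist() for k in("t","tool_pos","contact_force","wrist_torque","grip_force")})
E
python3 s.py
```

```text
{'t': 7.0, 'tool_pos': [0.5434, -0.2402, 0.1536], 'contact_force': [0.8339, 0.5245, 6.5386], 'wrist_torque': [0.1129, -0.2947, -0.0246], 'grip_force': 59.5612}
```

servo_tool([
  [[1,0,0,0.1,0],[1,0,0,0.2,0],[1,0,0,0.2,0]],
])

```text
t: 7.3
tool_pos: [0.5422, -0.2394, 0.1488]
tool_rot: [-2.221, -2.22, 0.001]
contact_force: [1.9, -0.2, -3.7]
opening: 0.0145
grip_force: 58.4
```

servo_tool([
  [[1,0,0,0.1,0],[1,0,0,0.2,0],[1,0,0,0.2,0]],
])

```text
t: 7.6
tool_pos: [0.5423, -0.2394, 0.147]
tool_rot: [-2.221, -2.22, 0.001]
contact_force: [4.3, -0.2, -6.3]
opening: 0.0147
grip_force: 58.4
```

```bash
python3 s.py
```

```text
{'t': 7.6, 'tool_pos': [0.5423, -0.2394, 0.147], 'contact_force': [4.3184, -0.2486, -6.277], 'wrist_torque': [-0.1706, -0.6956, 0.024], 'grip_force': 58.4204}
```

servo_tool([
  [[1,0,0.07,0,0],[1,0,0.07,0.1,0],[1,0,0.07,0.2,0]],
])

```text
t: 7.9
tool_pos: [0.5431, -0.2395, 0.1463]
tool_rot: [-2.221, -2.221, 0.001]
contact_force: [-0.4, -0.3, -1.8]
opening: 0.0143
grip_force: 59.0
```

```bash
python3 s.py
```

```text
{'t': 7.9, 'tool_pos': [0.5431, -0.2395, 0.1463], 'contact_force': [-0.4033, -0.2987, -1.7797], 'wrist_torque': [0.0051, 0.0261, -0.0096], 'grip_force': 59.0324}
```

servo_tool([
  [[1,0,0,0.1,0],[1,0,0,0.2,0],[1,0,0,0.2,0]],
])

```text
t: 8.2
tool_pos: [0.5436, -0.2398, 0.1453]
tool_rot: [2.221, 2.221, -0.0]
contact_force: [-2.1, 1.6, 3.4]
opening: 0.0142
grip_force: 59.6
```

```bash
python3 s.py
```

```text
{'t': 8.2, 'tool_pos': [0.5436, -0.2398, 0.1453], 'contact_force': [-2.0642, 1.5675, 3.4], 'wrist_torque': [0.115, 0.3691, 0.0602], 'grip_force': 59.578}
```

servo_tool([
  [[1,0.02,-0.03,0.1,0],[1,0.02,-0.03,0.2,0],[1,0.02,-0.03,0.2,0]],
])

```text
t: 8.5
tool_pos: [0.5436, -0.2398, 0.1453]
tool_rot: [2.22, 2.221, -0.0]
contact_force: [-5.7, 2.2, 10.9]
opening: 0.0146
grip_force: 60.5
```

```bash
python3 s.py
```

```text
{'t': 8.5, 'tool_pos': [0.5436, -0.2398, 0.1453], 'contact_force': [-5.7499, 2.1709, 10.8586], 'wrist_torque': [0.4254, 0.9828, -0.0268], 'grip_force': 60.4583}
```

servo_tool([
  [[1,0,0,0.1,0],[1,0,0,0.1,0]],
])

```text
t: 8.7
tool_pos: [0.5437, -0.2399, 0.1452]
tool_rot: [2.22, 2.221, -0.0]
contact_force: [-7.9, 3.4, 15.2]
opening: 0.0144
grip_force: 60.9
```

```bash
python3 s.py
```

```text
{'t': 8.7, 'tool_pos': [0.5437, -0.2399, 0.1452], 'contact_force': [-7.8767, 3.4337, 15.2085], 'wrist_torque': [0.613, 1.3433, -0.0213], 'grip_force': 60.9378}
```

```bash
python3 - <<'E'
from h import *
import pickle
w,s,d=cam("wrist"),cam("scene"),cam("side");pickle.dump((w,s,d),open("c3.pkl","wb"))
r=lambda im,f:cv2.resize(im[:,:,::-1],None,fx=f,fy=f,interpolation=3)
a=r(w["img"][180:360,190:380],2);b=r(s["img"][225:350,150:260],3.4)[:,:374];e=r(d["img"][90:160,250:350],3.4)
im=np.zeros((600,780,3),np.uint8);im[:360,:380]=a;im[:425,390:764]=b;im[362:600,:340]=e
cv2.imwrite("pics/crop3.png",im);print(ctrl.get_obs()["tool_pos"])
E
```

```text
[ 0.5437239  -0.23989861  0.1453132 ]
```

View pics/crop3.png

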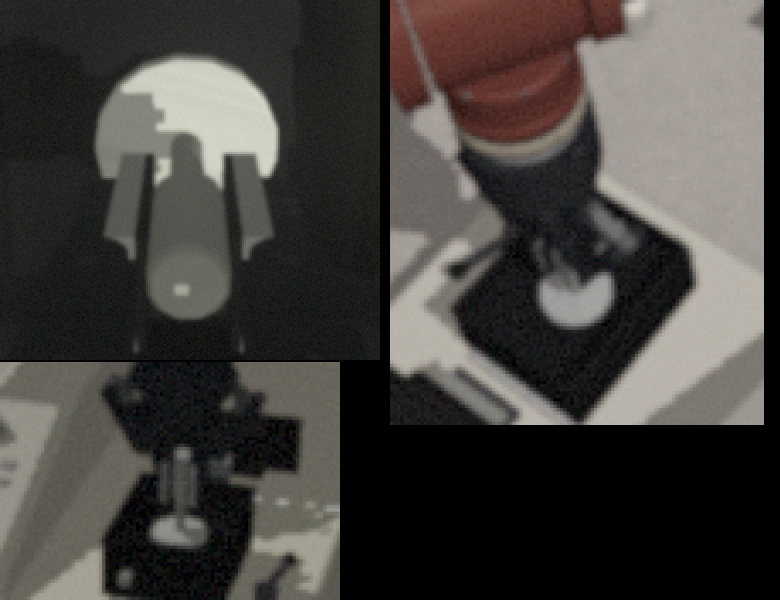

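```bash
python3 - <<'E'
from h import *
import pickle
w2,_=pickle.load(open("c2.pkl","rb"));C=pickle.load(open("c0.pkl","rb"));w,s,d=pickle.load(open("c3.pkl","rb"))
f=w2["K"][0,0];cz=(-w2["R"].T@w2["t"])[2]
print("f",f,"camz",cz,"rim z by width",cz-f*.1/134.)
p=ray(w2,287.16,117.24,.088)
for z in(.084,.088,.092,.096):print(z,ray(w2,287.16,117.24,z),ray(C["scene"],205,311,z))
def plate(c,z):
    t=np.linspace(0,6.28,90);q=np.array([proj(c,[.5435+.023*np.cos(a),-.2399+.023*np.sin(a),z]) for a in t]);return q.min(0),q.max(0)
for z in(.094,.101):print(z,"scene",np.round(plate(s,z),1).tolist(),"side",np.round(plate(d,z),1).tolist())
E
```

```text
f 364.746674421842 camz 0.4113173345531655 rim z by width 0.13911832379059685
0.084 [ 0.54263879 -0.24010485  0.084     ] [ 0.53865899 -0.23788107  0.084     ]
0.088 [ 0.54260292 -0.23996122  0.088     ] [ 0.5404792  -0.23914489  0.088     ]
0.092 [ 0.54256704 -0.23981758  0.092     ] [ 0.54229941 -0.2404087   0.092     ]
0.096 [ 0.54253117 -0.23967394  0.096     ] [ 0.54411962 -0.24167252  0.096     ]
0.094 scene [[195.0, 301.3], [215.9, 320.3]] side [[293.8, 137.1], [310.2, 145.0]]
0.101 scene [[194.5, 299.8], [215.5, 318.8]] side [[293.8, 134.9], [310.3, 142.8]]
```

```bash
python3 - <<'E'
from h import *
import pickle
C=pickle.load(open("c0.pkl","rb"));w,s,d=pickle.load(open("c3.pkl","rb"))
g=lambda c:cv2.cvtColor(c["img"],cv2.COLOR_RGB2GRAY)
for n,a in(("side before",C["side"]),("side now",d)):
    print(n);print(g(a)[130:152,290:316])
for n,a in(("scene before",C["scene"]),("scene now",s)):
    print(n);print(g(a)[298:326:1,192:220:2])
for z in(.088,.095):print(z,proj(C["side"],[.5433,-.2399,z]),proj(s,[.5433,-.2399,z]))
E
```

```text
side before
[[  9  16  11  12  13  19  13  14  20   0  22  14  16   0  24   6  16   9
    9  27   8  11  14  16  21   6]
 [  4  12   8  21   7  23  13  10  19  19  13   4  13  17  18   8   6  13
    4  10  18  12  14   4  10   5]
 [ 10   8  19   3   3  12   1  14  14  20  18  20  23  14  28  17   5  26
   19  14  17  19  12  13  11   4]
 [  6   3  12   5   6   2  11  19   6  13  20  24  13  12   9  16  21  26
   21  11  21  12  20   7  16  16]
 [ 13   7  14   4   3  16   7  21   8  13   9  27  19  21   2  16  14  19
   25  21   5  27  18  24  33  21]
 [  9  10  25  14  17  16  16  10  21  24  24  19  24  12  19  11  28  21
    1  22  20  18  27  10   2  15]
 [  3  25  20  14  13   4  29  18  14   0  21  22  24  15  18  17  25  16
   24  25  18  23  13  24  13  25]
 [ 14  10   8   4  21  22  21  13  26  34  36  38  38  44  44  41  33  21
   21  21  27  15  31  27  17  18]
 [ 18  14  23  11  22  14  14  30  52  66  72  71  65  80  86  76  66  44
   29  14  23  19  25  25  20  25]
 [ 22  15  10  20  14  26  30  53  77  90  88  79  72  90  92  99  89  81
   52  31  18  12  22  27  28  22
[... 6471 characters left out ...]
156 157 159 159 159 163 160 135  55  23  20]
 [ 22  36 113 153 159 159 157 159 160 152 105  29  17  20]
 [ 31  28  78 139 154 159 158 158 158 128  73  26  21  28]
 [ 26  28  44 107 137 150 150 149 137  91  40   1  17  25]
 [ 22  27  28  60  99 119 128 117  94  44  10  21  16  27]
 [ 18  28  20  23  53  78  81  67  42  24  20  10   8  24]
 [ 22  22  27  14  26  28  37  30  16  23  12   8  27  18]
 [ 21  20  24  20  25  26  26  24  22  18  25  16  21  17]
 [ 25  22  12  26  14  23  31  25  20  17  18  15  27  19]
 [ 20  16  26  30  15  27  21  26  21  16  17  28  19  23]]
0.088 [302.02152228 142.89060104] [205.75152684 311.90077884]
0.095 [302.08448738 140.68483593] [205.30219765 310.41695862]
```

The bush in the side view was centred at row 140.7. The plate's mid-height is now at row ~140, and the scene view's lower edge is at row ~321. Both put the plate on the floor, so the floor is about 7 mm higher than nominal. The force history agrees: resistance, then a pull-in, then a hard stop at z=0.1453. I'll ease off first, then do the pull.

servo_tool([
  [[1,0,0,-0.1,0],[1,0,0,-0.2,0],[1,0,0,-0.3,0],[1,0,0,-0.35,0],[1,0,0,-0.35,0]],
])

```text
t: 9.35
tool_pos: [0.5435, -0.2397, 0.1453]
tool_rot: [2.221, 2.221, 0.0]
contact_force: [-1.8, 0.1, 3.5]
opening: 0.0145
grip_force: 59.7
```

```bash
python3 s.py
```

```text
{'t': 9.35, 'tool_pos': [0.5435, -0.2397, 0.1453], 'contact_force': [-1.7517, 0.0597, 3.5066], 'wrist_torque': [-0.0334, 0.1561, -0.0505], 'grip_force': 59.6922}
```

servo_tool([
  [[1,0,-0.03,-0.04,0],[1,0,-0.03,-0.08,0],[1,0,-0.03,-0.12,0],[1,0,-0.03,-0.16,0],[1,0,-0.03,-0.2,0]],
])

```text
t: 9.85
tool_pos: [0.5426, -0.2392, 0.146]
tool_rot: [-2.221, -2.221, 0.0]
contact_force: [1.5, -0.9, -3.8]
opening: 0.0143
grip_force: 59.0
```

```bash
python3 s.py
```

```text
{'t': 9.85, 'tool_pos': [0.5426, -0.2392, 0.146], 'contact_force': [1.4977, -0.9056, -3.7711], 'wrist_torque': [-0.1452, -0.2613, -0.0225], 'grip_force': 58.9533}
```

servo_tool([
  [[1,0,0,-0.02,0],[1,0,0,-0.04,0],[1,0,0,-0.06,0],[1,0,0,-0.08,0],[1,0,0,-0.1,0]],
])

```text
t: 10.35
tool_pos: [0.5425, -0.2391, 0.1469]
tool_rot: [-2.221, -2.221, 0.0]
contact_force: [2.0, -0.8, -7.9]
opening: 0.0144
grip_force: 58.4
```

```bash
python3 s.py
```

```text
{'t': 10.35, 'tool_pos': [0.5425, -0.2391, 0.1469], 'contact_force': [2.0067, -0.8044, -7.8634], 'wrist_torque': [-0.1838, -0.3681, -0.0458], 'grip_force': 58.4377}
```

servo_tool([
  [[1,0,0,-0.02,0],[1,0,0,-0.04,0],[1,0,0,-0.06,0],[1,0,0,-0.06,0]],
])

```text
t: 10.75
tool_pos: [0.5424, -0.239, 0.1473]
tool_rot: [-2.22, -2.22, 0.0]
contact_force: [1.7, -1.7, -12.3]
opening: 0.0143
grip_force: 58.5
```

```bash
python3 s.py
```

```text
{'t': 10.75, 'tool_pos': [0.5424, -0.239, 0.1473], 'contact_force': [1.6989, -1.7022, -12.2915], 'wrist_torque': [-0.2029, -0.5704, -0.0412], 'grip_force': 58.4813}
```

servo_tool([
  [[1,0,0,0.02,0],[1,0,0,0.02,0],[1,0,0,0.02,0],[1,0,0,0.02,0]],
])

```text
t: 11.15
tool_pos: [0.5424, -0.2391, 0.1475]
tool_rot: [-2.22, -2.22, 0.001]
contact_force: [1.8, -0.7, -13.4]
opening: 0.0143
grip_force: 58.5
```

servo_tool([
  [[1,0,0,0,0],[1,0,0,0,0],[1,0,0,0,0]],
])

```text
t: 11.45
tool_pos: [0.5425, -0.2392, 0.1476]
tool_rot: [-2.22, -2.221, 0.001]
contact_force: [0.8, -0.5, -14.8]
opening: 0.0146
grip_force: 58.5
```

```bash
python3 s.py
```

```text
{'t': 11.45, 'tool_pos': [0.5425, -0.2392, 0.1476], 'contact_force': [0.8098, -0.4618, -14.841], 'wrist_torque': [-0.1185, -0.35, 0.0013], 'grip_force': 58.5095}
```

The force is creeping up at a held command because the arm has integral action. I'll ease down at once and compensate for the creep.

servo_tool([
  [[1,0,0,0.07,0],[1,0,0,0.1,0]],
])

```text
t: 11.65
tool_pos: [0.5427, -0.2394, 0.1475]
tool_rot: [-2.221, -2.221, 0.001]
contact_force: [-0.3, -0.4, -11.2]
opening: 0.014
grip_force: 59.0
```

```bash
python3 s.py
```

```text
{'t': 11.65, 'tool_pos': [0.5427, -0.2394, 0.1475], 'contact_force': [-0.3306, -0.407, -11.218], 'wrist_torque': [0.0819, 0.0587, 0.0526], 'grip_force': 59.0383}
```

servo_tool([
  [[1,0,0,0,0],[1,0,0,-0.01,0]],
])

```text
t: 11.85
tool_pos: [0.5428, -0.2393, 0.1475]
tool_rot: [-2.221, -2.221, 0.0]
contact_force: [-0.8, 0.7, -11.4]
opening: 0.0145
grip_force: 59.0
```

servo_tool([
  [[1,0,0,0,0],[1,0,0,-0.01,0]],
])

```text
t: 12.05
tool_pos: [0.5428, -0.2394, 0.1475]
tool_rot: [-2.221, -2.221, 0.0]
contact_force: [-1.1, 1.0, -11.2]
opening: 0.0141
grip_force: 59.0
```

```bash
python3 s.py
```

```text
{'t': 12.05, 'tool_pos': [0.5428, -0.2394, 0.1475], 'contact_force': [-1.1426, 0.9562, -11.1727], 'wrist_torque': [0.1164, 0.1341, -0.0127], 'grip_force': 59.0334}
```

servo_tool([
  [[1,0,0,0,0],[1,0,0,0,0],[1,0,0,0.03,0],[1,0,0,0.07,0],[1,0,0,0.11,0]],
])

```text
t: 12.55
tool_pos: [0.5435, -0.2397, 0.1474]
tool_rot: [2.22, 2.22, 0.001]
contact_force: [-0.6, 0.0, -6.1]
opening: 0.0149
grip_force: 59.7
```

servo_tool([
  [[1,0,0,0.04,0],[1,0,0,0.08,0],[1,0,0,0.12,0],[1,0,0,0.16,0],[1,0,0,0.16,0]],
])

```text
t: 13.05
tool_pos: [0.5436, -0.2399, 0.1458]
tool_rot: [2.22, 2.22, 0.001]
contact_force: [-0.1, -0.2, -1.0]
opening: 0.0145
grip_force: 60.2
```

```bash
python3 s.py
```

```text
{'t': 13.05, 'tool_pos': [0.5436, -0.2399, 0.1458], 'contact_force': [-0.1103, -0.154, -0.9654], 'wrist_torque': [-0.0523, -0.0001, -0.0039], 'grip_force': 60.1959}
```

servo_tool([
  [[1,0,0,0.05,0],[1,0,0,0.1,0],[1,0,0,0.15,0],[1,0,0,0.2,0],[1,0,0,0.2,0]],
])

```text
t: 13.55
tool_pos: [0.5436, -0.24, 0.1452]
tool_rot: [2.22, 2.22, 0.0]
contact_force: [-4.2, 1.5, 8.4]
opening: 0.0142
grip_force: 61.3
```

```bash
python3 s.py
```

```text
{'t': 13.55, 'tool_pos': [0.5436, -0.24, 0.1452], 'contact_force': [-4.1867, 1.4898, 8.4399], 'wrist_torque': [0.2774, 0.6817, -0.0539], 'grip_force': 61.2727}
```

servo_tool([
  [[1,0,0,-0.06,0],[1,0,0,-0.1,0],[1,0,0,-0.1,0]],
])

```text
t: 13.85
tool_pos: [0.5435, -0.2399, 0.1453]
tool_rot: [2.22, 2.22, 0.0]
contact_force: [-2.1, 0.4, 6.2]
opening: 0.0143
grip_force: 61.1
```

servo_tool([
  [[4.5,0,0,0,0],[4.5,0,0,0,0],[4.5,0,0,0,0],[4.5,0,0,0,0],[4.5,0,0,0,0]],
])

```text
t: 14.35
tool_pos: [0.5428, -0.2393, 0.1434]
tool_rot: [-2.221, -2.221, 0.0]
contact_force: [-0.2, -0.3, 0.2]
opening: 0.045
grip_force: 0.0
```

```bash
python3 s.py
```

```text
{'t': 14.35, 'tool_pos': [0.5428, -0.2393, 0.1434], 'contact_force': [-0.1713, -0.3218, 0.2251], 'wrist_torque': [-0.0268, 0.008, -0.0012], 'grip_force': 0.0}
```

Released. Next: retreat straight up, then shift so the cameras can check the seated disc.

servo_tool([
  [[4.5,0,0,-2,0],[4.5,0,0,-5,0],[4.5,0,0,-9,0],[4.5,0,0,-13,0],[4.5,0,0,-15,0]],
])

```text
t: 14.85
tool_pos: [0.544, -0.24, 0.2985]
tool_rot: [2.217, 2.217, 0.002]
contact_force: [-0.3, -0.0, 0.6]
opening: 0.0449
grip_force: 0.0
```

servo_tool([
  [[4.5,-3,0,0,0],[4.5,-6,0,0,0],[4.5,-6,0,0,0],[4.5,-6,0,0,0],[4.5,-6,0,0,0]],
])

```text
t: 15.35
tool_pos: [0.5429, -0.2987, 0.2934]
tool_rot: [-2.22, -2.221, -0.0]
contact_force: [0.4, 0.7, -0.0]
opening: 0.0449
grip_force: 0.0
```

```bash
python3 - <<'E'
from h import *
w,s,d=cam("wrist"),cam("scene"),cam("side")
r=lambda im,f:cv2.resize(im[:,:,::-1],None,fx=f,fy=f,interpolation=3)
im=np.zeros((600,800,3),np.uint8)
for x,y,a in((0,0,r(w["img"][20:210,180:400],1.9)),(0,362,r(d["img"][90:160,250:350],3.4)),(430,0,r(s["img"][260:350,150:255],3.5)),(430,320,r(d["img"][200:312,200:320],2.4))):
    im[y:y+a.shape[0],x:x+a.shape[1]]=a[:600-y,:800-x]
cv2.imwrite("pics/fin.png",im)
for z in(.145,.159,.101):print(z,np.round(proj(w,[.5432,-.2398,z]),1),np.round(proj(d,[.5432,-.2398,z]),1))
g=cv2.cvtColor(d["img"],cv2.COLOR_RGB2GRAY);print(g[132:148,292:314])
E
python3 s.py
```

```text
0.145 [285.  121.3] [302.6 124.5]
0.159 [285.  122.3] [302.7 119.9]
0.101 [284.8 118.9] [302.2 138.8]
[[ 11  11  11   3  17   6  21   9  35  55  77  76  63  36  19   4  14  23
   20  11  16  10]
 [ 17  21  19   3  10  23  15   9  27  57  79  78  65  33  17   9  14  23
   24  20  19  19]
 [ 11  22   1   5  24  12  31  36  47  64  77  73  56  45  29  29  17  23
   11  14  17  16]
 [  1   9  19  19  45  58  70  84  93  87  84  77  80  85  75  55  43  28
   18  20  11  22]
 [  8  16  23  52  81  97 112 121 130 117  93  82 104 123 116 101  90  61
   34  25  25  11]
 [ 10   0  41  82 120 136 137 136 136 119  89  84 108 131 136 131 124  99
   64  21  21  13]
 [  4  31  65 108 137 142 143 141 136 118  86  85 102 124 135 137 134 122
   93  44  24  18]
 [ 13  36  83 125 138 138 141 141 138 124 107  96  93 107 123 123 124 121
  100  53  30  17]
 [ 21  36  83 122 136 136 141 140 142 136 129 121 113 117 116 112 101  94
   78  41  17  22]
 [  6  32  69 108 126 134 137 137 138 140 139 139 132 134 132 122 108  89
   72  37  19  26]
 [ 25  27  48  78  99 111 118 127 131 131 134 133 133 131 127 126 112  87
   59  25   8  10]
 [  9  19  21  40  60  74  80  89 106 103 108 111 108 109 101  93  82  68
   41  15  21   3]
 [  1  27  19  18  22  29  31  40  52  49  64  64  63  62  64  63  46  27
   14  22  18   3]
 [  5   9  14   0   9  22   1  17  14  18  12  15  25  23  26  27  15  17
   22  17   6  14]
 [ 14   0  14  19  15  15  19   5  18   9   6   4  16  12  11  26  12  16
   18   8  24  14]
 [  9  12  21  14  12  19   0  15  10  12   2  14   2  14  19   5   4  16
   17  10  10  21]]
{'t': 15.5, 'tool_pos': [0.543, -0.2986, 0.2936], 'contact_force': [-0.6507, 0.636, -0.0812], 'wrist_torque': [0.0089, 0.0288, 0.0608], 'grip_force': 0.0}
```

View pics/fin.png

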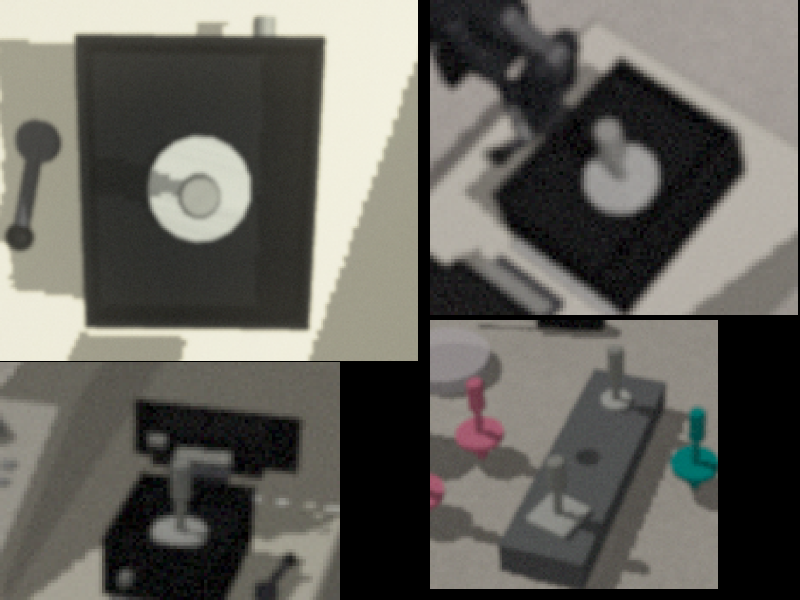

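The disc is flat and upright in the tray: in the wrist view the plate is at (285,119) and the grip top at (285,122.6), as predicted for an upright, seated disc. The other two holders are still in the rack.

```bash
python3 -c "
from station import ctrl
print(ctrl.finish_job())"
```

```text
the job is handed in; nothing more can be done
None
```

The large disc is seated upright in the socket and the catch held the pull test. However, the pull briefly read 14.8 N, about 13.2 N after subtracting the disc's weight, because the force crept up during the hold; I eased it back to about 10 N, let go and handed the job in, but the 14 N limit may count as passed on the raw reading.

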